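# Unload a welding jig: lift the hold-down bar and slide the bracket to the stop

## Task

Swing the jig's hinged hold-down bar right up so that it stays open, then slide the welded bracket out from beneath it along its slideway until its leading end meets the stop block, press it home there with a light push held for a moment, and leave it touching the stop. The bar stays up, and the yellow fume nozzle over the jig must not be knocked, nor the tools lying about disturbed.

Things in the scene. Friction and masses are not known exactly. Their poses are not given: they have to be found in the camera images.
- jig: Grey fixed jig, base 110 (x) by 430 mm (y -122 to +308), 30 high. Slideway along its y, floor z = 30, 63 mm wide, between dark rails whose lips (z 40 to 46) leave a 51 mm slot above; closed at -y, the part leaves along +y. Origin: on the table, mid-width of the slideway, 35 mm to +y of the bar's centre line. Its +x (hinge side) points away from the robot.
- bar (a joint): Hold-down bar hinge (rad): 0 = down, level; grows as the knob end rises; 0.72 = upper stop; right up means over 0.6. Stiff: takes 3 to 8 N at the knob, stays where left. Steel bar 24 wide, 12 mm thick, from the hinge across the slideway towards the robot (jig -x); its 20 mm round foot stands on the plate and the bracket's boss cannot pass until it is lifted.
- bar_knob (a point): Centre of the black ball knob, 28 mm in diameter, at the free end of the bar, 180 mm from the hinge axis; 60 mm above the table when the bar is down. A 10 mm stem joins it to the bar.
- bar_hinge (a point): Point on the bar's hinge axis, on the bar's centre line, 60 mm above the table. The hinge axis is parallel to the jig's y axis. The point turns with the bar.
- bracket: Loose welded steel bracket, about 0.5 kg, in the slideway (slides with 2 to 6 N): plate 60 (x) by 210 (y) by 8 mm, edges beneath the rail lips (play 2 mm above, 1.5 mm each side). Upright lug near its leading (+y) end; round boss 24 mm across, 16 tall at y = -75. Origin: centre of the plate's underside; axes as the jig's.
- bracket_lug (a point): Point on the middle of the bracket's upright lug, 72 mm above the table and 16 mm below the lug's top edge. The lug is 8 mm thick (y), 44 mm wide (x), 50 mm tall (38 to 88 mm above the table) and stands across the slideway: pinch it across its 8 mm and pull along +y.
- bracket_end (a point): Middle of the bracket's leading (+y) end face, 15 mm ahead of the lug's middle, 4 mm above the plate's underside. It moves some 110 to 165 mm to meet the stop.
- stop: Fixed steel block in the slideway ahead of the bracket, 46 (x) by 36 (y) by 14 mm tall (top 44 mm above the table); its place along the slideway varies. Origin: lower edge, mid-width, of the face that meets the bracket (which comes from -y). Axes as the jig's. Rigid: feel for the touch. A light push home is 5 to 25 N held for half a second; over 32 N is ramming.
- nozzle: Yellow fume nozzle fixed over the jig; origin and axes as the jig's. Box x -15 to +65, y -165 to +165, z 260 to 305 mm, on a pipe post (radius 26, foot 45 mm) at x 42, y -160. It overhangs the lug and the raised knob: reach in beneath its front edge from the robot's side with the gripper leaning 30 to 45 degrees, fingers pointing forward and down.
- hammer: Loose hammer lying on the table left of the jig: a bystander, leave alone. Origin under its middle.
- brush: Loose brush lying on the table left of the jig: a bystander, leave alone. Origin under its middle.
- magnet: Loose red welding magnet, 98 mm by 90 mm by 18 mm, lying flat on the table: a bystander, leave alone. Origin under its middle.
There are look-alikes about, which are no part of the job. What is meant by the bracket is not green, and is the smaller of those in its own colour.

How it is judged:
On the way, in this order (a step that is already met when the one before it is completed fails the run):
1. the bar is swung right up (over 0.6 rad) with the bracket still in its place beneath it (value of joint bar above 0.6 rad and distance of bracket from where it was at the start of the episode below 0.03 m), for 0.2 s.
2. the bracket, sliding in its way with the bar up, is halfway out (60 mm) (value of joint bar above 0.6 rad and distance of bracket from where it was at the start of the episode above 0.06 m and angle between bracket's own z axis and vertical below 0.06 rad), for 0.1 s.
3. with the bar up, the bracket is pushed home against the stop (over 4 N) (value of joint bar above 0.6 rad and contact force between bracket and stop above 4 N), for 0.2 s.
At the end, for the whole second after the job is handed in: The bracket lies flat and at rest in the slideway, its leading end within 3 mm of the stop block's face; the bar is still up (over 0.6 rad) (y of bracket_end in the frame of stop between -0.003 and 0.003 m and x of bracket_end in the frame of stop between -0.006 and 0.006 m and z of bracket_end in the frame of stop below 0.008 m and angle between bracket's own z axis and vertical below 0.06 rad and linear speed of bracket below 0.01 m/s and value of joint bar above 0.6 rad); the robot touches nothing.
It fails at once if the bracket is rammed into the stop (over 32 N) (contact force between bracket and stop above 32 N).
It fails at once if the fume nozzle is knocked (over 8 N) (contact force between nozzle and anything else above 8 N).
It fails at once if a bystander is moved by over 25 mm (distance of any of hammer, brush, magnet from where it was at the start of the episode above 0.025 m).
It also fails if it takes over 51 s, if anything falls off the work surface, if the arm or the gripper's body presses on something with over 40 N, if the wrist force passes 120 N, or if a joint passes its speed limit or range.

## Robot

A 6-joint arm with a two-finger parallel gripper is mounted at the origin on the work surface. World frame = base frame: x ahead of the robot, y to its left, z up, the work surface at z = 0. Lengths are in m, angles in rad, forces in N, time in s.
With the tool pointing down it reaches from about 0.25 to 0.8 m from the base axis. Payload 8.5 kg.
Tool frame: the origin (TCP) lies on the centre line of the jaws, within the pads' length; the fingertips stand 22 mm ahead of it and the grasp point (between the pads) lies 3 mm ahead of it; z points along the fingers, y is the direction in which the jaws open and shut (so a half turn about z gives the same grasp; the last joint's range is limited). The gripper opens to 85 mm and grips with 20 to 120 N. Pads are 22 mm wide; open, the fingers measure 114 mm over their backs; the gripper's body (76 mm by 85 mm) begins 54 mm behind the grasp point. The pads swing forward as they close: fully open they stand 13 mm farther back than shut.
Start: joints at [-1.277, 0.238, -0.013, 1.319, 0, 1.571], TCP at [0.152, -0.502, 0.253] pointing down, gripper open.
Joint ranges: [-2.66, 2.66], [-1.03, 1.9], [-1.14, 1.46], [-1.82, 2.27], [-1.45, 1.34], [-3.14, 3.14]. Speed limits (rad/s): [2.22, 2.22, 2.79, 3.14, 3.14, 3.14].

## Interface

Orientations are given as a unit quaternion [w, x, y, z].
In Python, from rig import bot, vision, workorder gives the robot as it stands.
- The arm moves only by the shell command python3 -m inch 'ROWS' [OPENING]. ROWS is a JSON object of lists of equal length, an entry for each row: "delta_pos": the shift along the tool's x, y, z in m, a list of three; "delta_rot": the turn, a rotation vector about the tool's x, y, z in degrees, a list of three. A call has 1 to 8 rows; each row is the pose to reach, as a shift and turn from the pose commanded when the call began, along the tool's axes at that moment; what a row does not reach only later rows make up. A row lasts 1/12 s, in which the tool goes at most 41.7 mm and 7.16 degrees, less where a joint would pass 70% of its speed; a pose out of reach is approached as far as the arm can. A call with a gripper value outside its range is refused whole. OPENING is the gripper's target within -1 to 1 (shut at 1, half-way at 0, fully open at -1), set as the call begins (- or left out, the last holds). The fingers move at their own pace and stop on an object; the grip force is fixed at half the most. Time passes only in rows, so rows that repeat a pose let the fingers close. It gives the time, the measured TCP pose, the force and the opening at its end, in the units of the state.
- bot.observe(): the state, without advancing time (a new reading comes with each control period).
- vision.capture(name): name is "scene" or "side" or "wrist"; returns a dict with "img" (480x640x3 uint8, red, green, blue), "range_z" (480x640 float32, m along the optical axis (not along the pixel's ray), 0 where there is no reading), "fov_y" (degrees; the focal length in pixels is half the picture's height over the tangent of half this angle, whatever the lens; pixels are square), "cx", "cy" (the principal point, pixels), "dist_coeffs" ([k1, k2, p1, p2, k3] as OpenCV has them; the pictures are not rectified), "R" (3x3) and "t" (3): a world point X has camera coordinates R X + t. Camera axes: x right, y down, z forward; pixel columns grow to the right and rows downward; lengths in m; the calibration is good to about 2 mm. A picture is of the moment at which its call begins.
- workorder.finish_job(): hands the job in, once; it reports no verdict.
The state is a dict: "time": time; "qpos": joint angles; "qd": joint speeds; "joint_efforts": joint torques, N m; "position": TCP position; "orientation": TCP orientation; "ft_force": force on the tool from outside, world axes, zero at the start; "torque": the same for the moment, N m; "width": opening from 0.0 (shut) to 1.0 (fully open).
Only numpy, scipy, OpenCV 4.12 (cv2) and the standard library are available. Lean on these libraries where they do the work, as an engineer would, in place of code of your own. Each camera call takes 0.05 s, during which the arm holds its last target. There are 200 camera calls.

## Working session

There is one attempt and no reset: what is moved stays moved. The work goes in short steps, Python scripts to look and compute and a shell command to move; the robot and the scene stay as the last step left them, time stands still between calls to the robot, and variables do not carry over. Pictures are saved under pics/ and viewed, about 8 in all and at most 12, crops included, and the job is handed in when it is done.

```bash
ls; mkdir -p pics; cat > h.py <<'E'
import numpy as np,cv2
from rig import bot,vision,workorder
from scipy.spatial.transform import Rotation as Ro
def cap(n):
    c=vision.capture(n); f=240/np.tan(np.radians(c["fov_y"])/2)
    c["K"]=np.array([[f,0,c["cx"]],[0,f,c["cy"]],[0,0,1.]]); c["D"]=np.array(c["dist_coeffs"],float)
    c["R"]=np.array(c["R"]);c["t"]=np.array(c["t"]);return c
def ray(c,uv):
    p=cv2.undistortPoints(np.array(uv,float).reshape(-1,1,2),c["K"],c["D"])[:,0]
    d=np.c_[p,np.ones(len(p))]; return -c["R"].T@c["t"], d@c["R"]
def plane(c,uv,z):
    o,d=ray(c,uv); return o+d*((z-o[2])/d[:,2])[:,None]
def pts(c):
    v,u=np.mgrid[0:480,0:640]; o,d=ray(c,np.stack([u.ravel(),v.ravel()],1))
    z=c["range_z"].ravel(); P=o+d*z[:,None]; P[z==0]=np.nan; return P.reshape(480,640,3)
def proj(c,X):
    return cv2.projectPoints(np.array(X,float).reshape(-1,1,3),cv2.Rodrigues(c["R"])[0],c["t"],c["K"],c["D"])[0][:,0]
def pose():
    s=bot.observe();q=s["orientation"];return np.array(s["position"]),Ro.from_quat([q[1],q[2],q[3],q[0]]),s
E
python3 - <<'E'
from h import *
for n in("scene","side"):
    c=cap(n);cv2.imwrite(f"pics/{n}0.png",c["img"][:,:,::-1]);print(n,-c["R"].T@c["t"],c["fov_y"],c["D"])
    np.savez(f"{n}0.npz",**{k:c[k] for k in("img","K","D","R","t","range_z")})
p,r,s=pose();print(s)
E
```

```text
pics
scene [1.06967696 0.77152844 0.79178294] 52.8010908247252 [-0.05109014  0.          0.          0.          0.        ]
side [ 1.10724887 -0.44989715  1.14900801] 50.9428225674546 [-0.14684933  0.          0.          0.          0.        ]
{'time': 0.1, 'qpos': array([-1.27698470e+00,  2.38727444e-01, -1.41507839e-02,  1.31919748e+00,
        1.25396198e-06,  1.57081669e+00]), 'qd': array([-8.78198148e-05, -4.74413222e-04,  1.21096957e-03,  1.54500288e-04,
        1.11612877e-04, -7.76371662e-04]), 'joint_efforts': array([ 1.05122926e-03, -5.39721894e+01,  3.46998560e+01,  1.33720806e-02,
        1.18459784e-04, -3.01561715e-05]), 'position': array([ 0.15194478, -0.50218171,  0.25274586]), 'orientation': array([-6.32891266e-04,  9.89230022e-01,  1.46367875e-01, -9.30228513e-05]), 'ft_force': array([-0.05124011,  0.07342564,  0.2384498 ]), 'torque': array([ 0.02581892, -0.0445484 , -0.01175172]), 'width': 1.0007117321348136}
```

View pics/scene0.png

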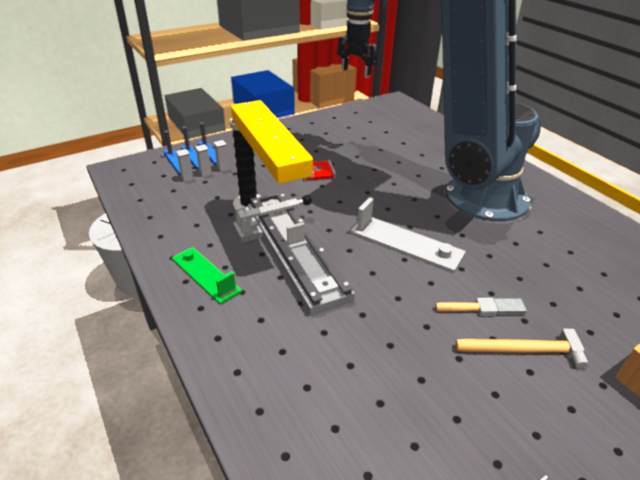

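View pics/side0.png

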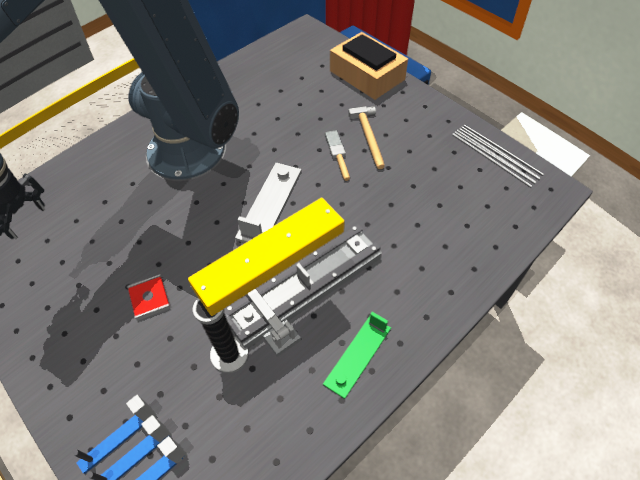

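Scene view: grey bracket in the jig (lug ~(295,230)); look-alikes are the bigger loose grey bracket (~(410,245)) and a green one (~(205,275)). The one I want is in the jig under the bar (scene bar ~(275,208), side bar ~(268,310)), smaller than the loose grey. Nozzle is yellow, and its top gives the jig pose.

```bash
cat > m.py <<'E'
from h import *
C={n:dict(np.load(f"{n}0.npz")) for n in("scene","side")}
for n,c in C.items():
    P=pts(c);hsv=cv2.cvtColor(c["img"],cv2.COLOR_RGB2HSV)
    y=(hsv[...,0]>20)&(hsv[...,0]<35)&(hsv[...,1]>150)
    m=y&(P[...,2]>.296)&(P[...,2]<.315)
    q=np.argwhere(m)[:,::-1]; X=plane(c,q,.305)[:,:2].astype(np.float32)
    (cx,cy),sz,a=cv2.minAreaRect(X); bx=cv2.boxPoints(((cx,cy),sz,a))
    L=bx[1]-bx[0];M=bx[2]-bx[1]; L=L if np.hypot(*L)>np.hypot(*M) else M
    L=L/np.hypot(*L); L=L if L[1]>0 else -L
    ax=np.array([L[1],-L[0]]); o=np.array([cx,cy])-.025*ax
    print(n,"z",np.nanmedian(P[m][:,2]),"rect",cx,cy,sz,"yaw",np.degrees(np.arctan2(-L[0],L[1])),"orig",o)
    # jig-frame grid view
    J=np.stack([(P[...,:2]-o)@ax,(P[...,:2]-o)@L,P[...,2]],-1); c["J"]=J
    k=(J[...,2]>.07)&(J[...,2]<.1)&(abs(J[...,0])<.03)&(J[...,1]>0)&(J[...,1]<.3)
    print(" lug",k.sum(),np.nanpercentile(J[k],[5,50,95],axis=0).round(4).tolist())
    k=(J[...,2]>.041)&(J[...,2]<.048)&(abs(J[...,0])<.02)&(J[...,1]>.1)&(J[...,1]<.35)
    print(" stop",k.sum(),np.nanpercentile(J[k],[2,50,98],axis=0).round(4).tolist())
    k=(J[...,2]>.045)&(J[...,2]<.09)&(J[...,0]<-.06)&(J[...,0]>-.16)&(abs(J[...,1]+.035)<.03)
    if k.any(): print(" knob",k.sum(),np.nanpercentile(J[k],[2,50,98],axis=0).round(4).tolist())
    k=(J[...,2]>.055)&(J[...,2]<.075)&(abs(J[...,1]+.035)<.04)&(J[...,0]<.1)&(J[...,0]>-.08)
    if k.any(): print(" bar",k.sum(),np.nanpercentile(J[k],[2,50,98],axis=0).round(4).tolist())
    r=(hsv[...,0]<8)&(hsv[...,1]>180)&(P[...,2]>.005)&(P[...,2]<.03)
    print(" magnet",np.nanmedian(P[r],axis=0), "loose lug/high things:")
    k=(P[...,2]>.03)&(P[...,0]>.25)&(P[...,2]<.12)&(J[...,0]<-.1)&(abs(J[...,1])<.3)
    if k.any(): print(np.nanpercentile(P[k],[1,50,99],axis=0).round(3).tolist())
E
python3 m.py
python3 - <<'E'
import cv2
a=cv2.imread('pics/scene0.png')[170:320,220:380];b=cv2.imread('pics/side0.png')[190:350,180:400]
cv2.imwrite('pics/crop.png',cv2.vconcat([cv2.resize(a,(500,300),interpolation=3),cv2.resize(b,(500,300),interpolation=3)]))
E
```

```text
scene z 0.3051502737088784 rect 0.6419140100479126 -0.14795932173728943 (0.34555065631866455, 0.08428725600242615) yaw -6.713211 orig [ 0.61708542 -0.14503683]
 lug 140 [[-0.0246, 0.0814, 0.0714], [-0.0043, 0.0885, 0.0813], [0.017, 0.0919, 0.0888]]
 stop 195 [[-0.019, 0.2416, 0.0412], [0.0009, 0.262, 0.0438], [0.0188, 0.2782, 0.0469]]
 knob 99 [[-0.1002, -0.0485, 0.0508], [-0.083, -0.0359, 0.0651], [-0.0608, -0.0278, 0.0739]]
 bar 579 [[-0.0762, -0.0592, 0.0561], [0.0258, -0.0357, 0.0649], [0.0986, -0.0165, 0.0722]]
 magnet [ 0.33018962 -0.40340004  0.01557188] loose lug/high things:
[[0.296, -0.074, 0.03], [0.405, -0.047, 0.05], [0.442, 0.162, 0.083]]
side z 0.3039383571125177 rect 0.6401799917221069 -0.15823949873447418 (0.3288072347640991, 0.08382031321525574) yaw -6.9336963 orig [ 0.61536283 -0.15522148]
 lug 92 [[-0.0223, 0.0895, 0.0725], [-0.0012, 0.0923, 0.0845], [0.0178, 0.0981, 0.0893]]
 stop 139 [[-0.0191, 0.2346, 0.0411], [-0.0007, 0.2672, 0.0436], [0.0198, 0.2855, 0.0478]]
 bar 709 [[-0.04, -0.0602, 0.0563], [0.0416, -0.0347, 0.0662], [0.0986, -0.0116, 0.0736]]
 magnet [ 0.37076704 -0.37508134  0.01515348] loose lug/high things:
[[0.295, -0.079, 0.031], [0.409, -0.06, 0.057], [0.441, 0.157, 0.083]]
```

View pics/crop.png

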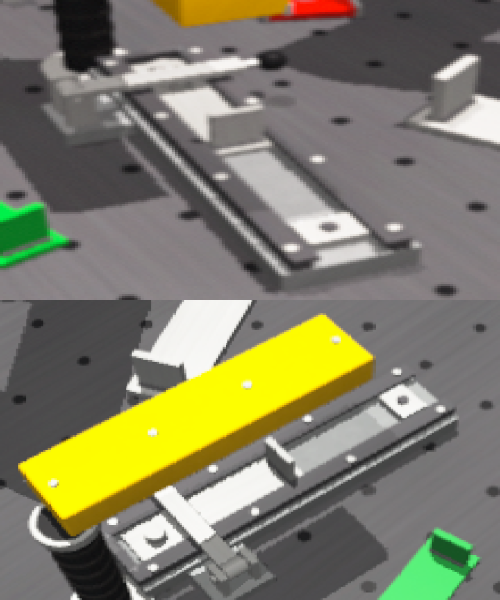

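The crop confirms the choice: the plate lies in the jig under the bar, its lug is mid-slideway, the boss is behind the bar and the stop block is at the far end. Knob is at scene ~(307,200). Next: refine the jig frame and plan the approach.

```bash
cat >> h.py <<'E'
yaw=np.radians(-6.93); O=np.array([.6154,-.1552,0.])
RJ=Ro.from_euler('z',yaw).as_matrix()
def w(j): return O+RJ@np.array(j,float)
def jig(X): return (np.atleast_2d(X)-O)@RJ
def target(j,lean):
    """TCP at jig point j, fingers forward/down with lean; prints shift/turn in tool axes"""
    p,r,s=pose(); a=np.radians(lean)
    z=np.array([np.sin(a),0,-np.cos(a)]);y=np.array([0,-1.,0]);x=np.cross(y,z)
    T=Ro.from_matrix(RJ@np.c_[x,y,z])
    print("t",s["time"],"jigpos",jig(p)[0].round(4),"F",np.array(s["ft_force"]).round(2),"w",round(s["width"],3))
    print(" delta_pos",(r.inv().apply(w(j)-p)).round(4),"delta_rot",np.degrees((r.inv()*T).as_rotvec()).round(2))
E
python3 - <<'E'
from h import *
c=dict(np.load("scene0.npz")); g=cv2.cvtColor(c["img"],cv2.COLOR_RGB2GRAY)
sub=g[190:212,296:320]; m=(sub<45).astype(np.uint8)
n,l,st,ce=cv2.connectedComponentsWithStats(m); i=1+st[1:,4].argmax(); uv=ce[i]+[296,190]
print("knob px",uv,st[i],"jig",jig(plane(c,[uv],.06)))
for n in("scene","side"):
    c=dict(np.load(f"{n}0.npz")); J=jig(pts(c).reshape(-1,3))
    k=(abs(J[:,0])<.02)&(J[:,2]>.06)&(J[:,2]<.08)&(J[:,1]>.05)&(J[:,1]<.13); print(n,"lug faces y",np.percentile(J[k,1],[5,50,95]).round(4), "x");
    k=(J[:,2]>.07)&(J[:,2]<.09)&(J[:,1]>.07)&(J[:,1]<.12)&(abs(J[:,0])<.05);print(" lug x",np.percentile(J[k,0],[1,50,99]).round(4))
    k=(abs(J[:,0])<.018)&(J[:,2]>.042)&(J[:,2]<.046)&(J[:,1]>.2)&(J[:,1]<.32);print(" stop y",np.percentile(J[k,1],[1,50,99]).round(4),"z",np.median(J[k,2]))
target([-.086-.077,-.035,.06+.092],40)
E
```

```text
knob px [306.8        200.46666667] [ 7  7  9  8 45] jig [[-0.08861978 -0.03087111  0.06      ]]
scene lug faces y [0.0962 0.0991 0.1028] x
 lug x [-0.0259 -0.0038  0.0179]
 stop y [0.2519 0.2722 0.2893] z 0.04377720691383158
side lug faces y [0.0894 0.0906 0.0968] x
 lug x [-0.0251 -0.0012  0.0188]
 stop y [0.2484 0.2704 0.2854] z 0.04390208712315169
t 0.1 jigpos [-0.4182 -0.4004  0.2527] F [-0.05  0.07  0.24] w 1.001
 delta_pos [ 0.3808 -0.2314  0.101 ] delta_rot [-8.36 39.43 22.76]
```

```bash
python3 -m inch '{"delta_pos":[[0.19,-0.116,0.0],[0.38,-0.231,0.05],[0.38,-0.231,0.1],[0.38,-0.231,0.1],[0.38,-0.231,0.1],[0.38,-0.231,0.1],[0.38,-0.231,0.1],[0.38,-0.231,0.1]],"delta_rot":[[-4,20,11],[-8.4,39.4,22.8],[-8.4,39.4,22.8],[-8.4,39.4,22.8],[-8.4,39.4,22.8],[-8.4,39.4,22.8],[-8.4,39.4,22.8],[-8.4,39.4,22.8]]}' -1
python3 - <<'E'
from h import *
target([-.088-.077,-.034,.06+.092],40)
E
```

```text
time: 0.77
position: [0.3652, -0.2603, 0.1838]
orientation: [0.021, 0.937, -0.06, 0.343]
ft_force: [0.3, -1.0, -1.1]
width: 1.0
t 0.7667 jigpos [-0.2357 -0.1345  0.1838] F [ 0.28 -1.   -1.09] w 1.0
 delta_pos [ 0.033  -0.1009  0.0697] delta_rot [ 0.1  -0.14 -0.34]
```

```bash
python3 -m inch '{"delta_pos":[[0.033,-0.101,0.07],[0.033,-0.101,0.07],[0.033,-0.101,0.07],[0.033,-0.101,0.07],[0.033,-0.101,0.07],[0.033,-0.101,0.07]],"delta_rot":[[0,0,0],[0,0,0],[0,0,0],[0,0,0],[0,0,0],[0,0,0]]}' -1
python3 - <<'E'
from h import *
c=cap("wrist")
k=proj(c,[w([-.088,-.034,.06]),w([.09,-.034,.06]),w([0,.095,.088])]);print(k)
cv2.imwrite("pics/w1.png",c["img"][:,:,::-1]); np.savez("w1.npz",**{k:c[k] for k in("img","K","D","R","t","range_z")})
J=jig(pts(c).reshape(-1,3)).reshape(480,640,3); g=cv2.cvtColor(c["img"],cv2.COLOR_RGB2GRAY)
m=(g<50)&(J[...,2]>.055)&(J[...,2]<.08)&(abs(J[...,0]+.088)<.025)&(abs(J[...,1]+.034)<.03)
print(m.sum(), J[m].mean(0),J[m].min(0),J[m].max(0))
target([-.088-.002,-.034,.06+.0023],40)
E
```

```text
time: 1.27
position: [0.4486, -0.1707, 0.1525]
orientation: [0.021, 0.938, -0.056, 0.341]
ft_force: [-0.2, -0.6, 0.3]
width: 1.003
[[318.397502   245.10047771]
 [319.40990068  41.76905236]
 [123.95618585 105.34941392]]
835 [-0.09240787 -0.03433585  0.06737758] [-0.10221542 -0.04751782  0.05877323] [-0.07708915 -0.02082805  0.07382985]
t 1.3167 jigpos [-0.1638 -0.0366  0.1529] F [-0.14 -0.21 -0.81] w 1.005
 delta_pos [-0.0016 -0.0028  0.1168] delta_rot [0.09 0.03 0.03]
```

View pics/w1.png

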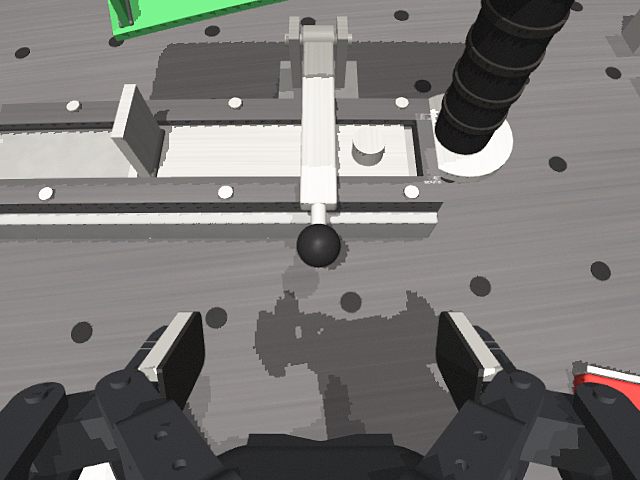

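The wrist view shows the knob at (319,246), exactly where predicted, with the bar straight behind it. Moving in to grip.

```bash
python3 -m inch '{"delta_pos":[[-0.002,-0.003,0.03],[-0.002,-0.003,0.06],[-0.002,-0.003,0.09],[-0.002,-0.003,0.11],[-0.002,-0.003,0.117],[-0.002,-0.003,0.117]],"delta_rot":[[0,0,0],[0,0,0],[0,0,0],[0,0,0],[0,0,0],[0,0,0]]}' -1
python3 -m inch '{"delta_pos":[[0,0,0],[0,0,0],[0,0,0],[0,0,0],[0,0,0],[0,0,0],[0,0,0],[0,0,0]],"delta_rot":[[0,0,0],[0,0,0],[0,0,0],[0,0,0],[0,0,0],[0,0,0],[0,0,0],[0,0,0]]}' 1
python3 - <<'E'
from h import *
p,r,s=pose();print(jig(p))
M=RJ.T@r.as_matrix()
for th in np.arange(.1,.8,.1):
    d=np.array([.18*(1-np.cos(th)),0,.18*np.sin(th)]);print(round(th,2),(M.T@d).round(4))
target([-.09,-.034,.0623],40)
E
```

```text
time: 1.82
position: [0.5216, -0.1794, 0.0606]
orientation: [0.022, 0.938, -0.058, 0.34]
ft_force: [-0.3, 0.1, -0.3]
width: 0.999
time: 2.48
position: [0.522, -0.1784, 0.0632]
orientation: [0.023, 0.938, -0.057, 0.342]
ft_force: [-10.5, -1.9, 11.9]
width: 0.296
[[-0.08991739 -0.03434951  0.06323761]]
0.1 [ 0.0123  0.0001 -0.0132]
0.2 [ 0.0258  0.0001 -0.025 ]
0.3 [ 0.0404  0.0002 -0.0355]
0.4 [ 0.056   0.0002 -0.0445]
0.5 [ 0.0724  0.0002 -0.0518]
0.6 [ 0.0895  0.0003 -0.0575]
0.7 [ 0.1071  0.0003 -0.0614]
t 2.4833 jigpos [-0.0899 -0.0343  0.0632] F [-10.54  -1.94  11.86] w 0.296
 delta_pos [-0.0007 -0.0004  0.0007] delta_rot [ 0.23 -0.1   0.02]
```

```bash
python3 -m inch '{"delta_pos":[[0.006,0,-0.007],[0.012,0,-0.013],[0.019,0,-0.019],[0.026,0,-0.025],[0.033,0,-0.030],[0.040,0,-0.0355],[0.048,0,-0.040],[0.056,0,-0.0445]],"delta_rot":[[0,0,0],[0,0,0],[0,0,0],[0,0,0],[0,0,0],[0,0,0],[0,0,0],[0,0,0]]}'
python3 - <<'E'
from h import *
target([.092-.18*np.cos(.69)-.002,-.034,.06+.18*np.sin(.69)+.003],40)
E
```

```text
time: 3.15
position: [0.5386, -0.1804, 0.1344]
orientation: [0.023, 0.937, -0.057, 0.343]
ft_force: [23.4, -7.5, -15.6]
width: 0.279
t 3.15 jigpos [-0.0732 -0.0343  0.1344] F [ 23.44  -7.53 -15.59] w 0.279
 delta_pos [ 0.0465 -0.0002 -0.0172] delta_rot [ 0.19 -0.24  0.06]
```

```bash
python3 -m inch '{"delta_pos":[[0.007,0,-0.001],[0.015,0,-0.004],[0.023,0,-0.007],[0.030,0,-0.009]],"delta_rot":[[0,0,0],[0,0,0],[0,0,0],[0,0,0]]}'
python3 - <<'E'
from h import *
target([.092-.18*np.cos(.69)-.002,-.034,.06+.18*np.sin(.69)+.003],40)
E
```

```text
time: 3.48
position: [0.5537, -0.1812, 0.1593]
orientation: [0.022, 0.938, -0.057, 0.342]
ft_force: [-0.8, 0.5, -0.5]
width: 0.003
t 3.4833 jigpos [-0.0582 -0.0333  0.1593] F [-0.78  0.47 -0.46] w 0.003
 delta_pos [ 0.0189  0.0007 -0.008 ] delta_rot [ 0.1  -0.05  0.04]
```

```bash
python3 - <<'E'
from h import *
c=cap("scene");cv2.imwrite("pics/s2.png",cv2.resize(c["img"][130:270,210:400,::-1],(760,560)))
J=jig(pts(c).reshape(-1,3))
k=(abs(J[:,1]+.034)<.012)&(J[:,0]>-.02)&(J[:,0]<.06)&(J[:,2]>.06)&(J[:,2]<.23);q=J[k]
print(k.sum(),np.polyfit(q[:,0],q[:,2],1))
c=cap("wrist");cv2.imwrite("pics/w2.png",c["img"][:,:,::-1])
E
```

```text
215 [-0.2577995   0.09328201]
```

View pics/s2.png

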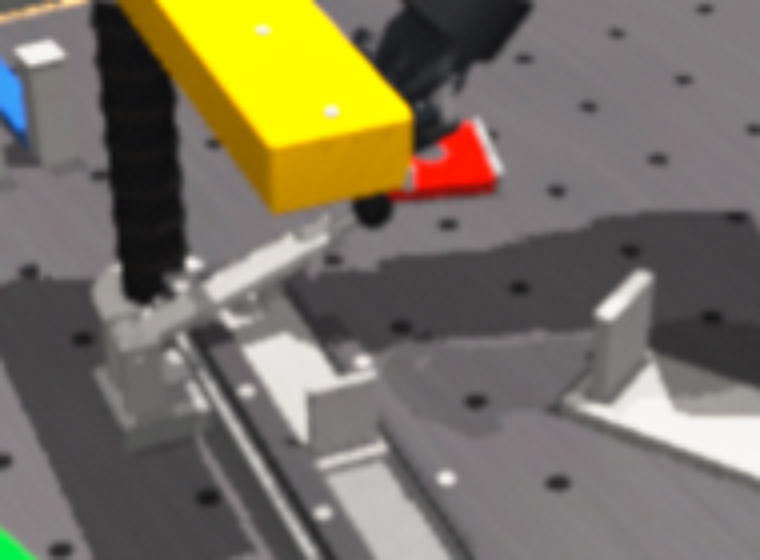

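View pics/w2.png

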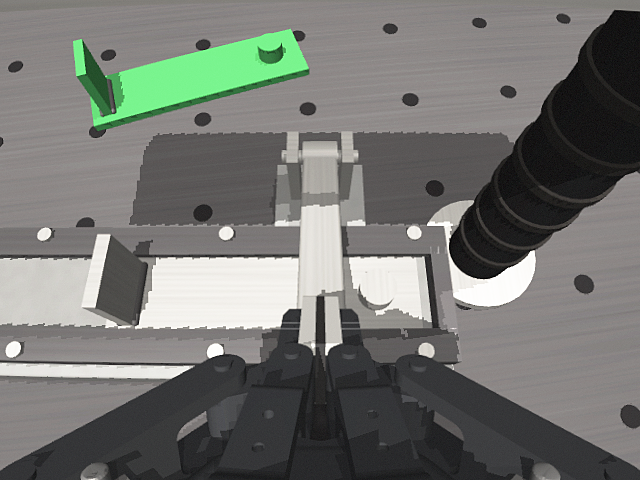

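```bash
python3 - <<'E'
from h import *
c=cap("scene");o,d=ray(c,[[303.5,182]]);o=jig(o)[0];d=d@RJ
X=(o+d[0]*((-.034-o[1])/d[0,1]));print(X, "th",np.arctan2(X[2]-.06,.092-X[0]),"r",np.hypot(X[2]-.06,.092-X[0]))
p,r,s=pose();M=RJ.T@r.as_matrix()
print("knob in tool",M.T@(X-jig(p)[0]))
for th in(.5,.6,.66,.7):
    K=np.array([.092-.18*np.cos(th),-.034,.06+.18*np.sin(th)]);print(th,M.T@(K-X))
E
```

```text
[-0.08057042 -0.034       0.11848439] th 0.3267536155623318 r 0.18221134303666991
knob in tool [-0.04336742  0.00053661  0.01650816]
0.5 [ 2.90823578e-02  4.53437703e-05 -1.18766701e-02]
0.6 [ 4.61542366e-02  6.95712112e-05 -1.75582592e-02]
0.66 [ 5.66398266e-02  8.27669291e-05 -2.01384223e-02]
0.7 [ 6.37080430e-02  9.09755435e-05 -2.15071217e-02]
```

The bar is at ~0.33 rad: the ball slipped out of the pads. Going round to lift it from beneath with closed fingers instead.

```bash
python3 -m inch '{"delta_pos":[[0,0,-0.035],[-0.01,0,-0.045],[-0.045,0,-0.045],[-0.08,0,-0.045],[-0.08,0,-0.03],[-0.08,0,0.0],[-0.08,0,0.011],[-0.08,0,0.011]],"delta_rot":[[0,0,0],[0,0,0],[0,0,0],[0,0,0],[0,0,0],[0,0,0],[0,0,0],[0,0,0]]}' 1
python3 -m inch '{"delta_pos":[[0.005,0,0],[0.01,0,0],[0.016,0,-0.002],[0.022,0,-0.004],[0.028,0,-0.007],[0.034,0,-0.009],[0.04,0,-0.012]],"delta_rot":[[0,0,0],[0,0,0],[0,0,0],[0,0,0],[0,0,0],[0,0,0],[0,0,0]]}'
python3 - <<'E'
from h import *
target([0,0,0],40)
E
```

```text
time: 4.3
position: [0.4992, -0.1744, 0.096]
orientation: [0.021, 0.939, -0.057, 0.34]
ft_force: [0.1, 0.6, 0.5]
width: 0.0
time: 4.88
position: [0.5197, -0.177, 0.1325]
orientation: [0.021, 0.939, -0.058, 0.339]
ft_force: [-11.1, 0.5, -0.5]
width: 0.001
t 4.8833 jigpos [-0.0924 -0.0332  0.1325] F [-11.13   0.45  -0.48] w 0.001
 delta_pos [-0.0136 -0.0335  0.1609] delta_rot [ 0.12  0.27 -0.06]
```

```bash
python3 -m inch '{"delta_pos":[[0.006,0,-0.002],[0.012,0,-0.004],[0.018,0,-0.006],[0.024,0,-0.008]],"delta_rot":[[0,0,0],[0,0,0],[0,0,0],[0,0,0]]}'
python3 - <<'E'
from h import *
c=cap("scene");cv2.imwrite("pics/s3.png",cv2.resize(c["img"][130:270,210:400,::-1],(760,560)))
target([0,0,0],40)
E
```

```text
time: 5.22
position: [0.5336, -0.1787, 0.1548]
orientation: [0.021, 0.938, -0.057, 0.34]
ft_force: [-8.9, 0.5, -1.5]
width: -0.0
t 5.2667 jigpos [-0.0771 -0.0334  0.1564] F [-6.26  1.71 -0.12] w 0.003
 delta_pos [-0.0414 -0.0338  0.1693] delta_rot [ 0.13  0.03 -0.  ]
```

View pics/s3.png

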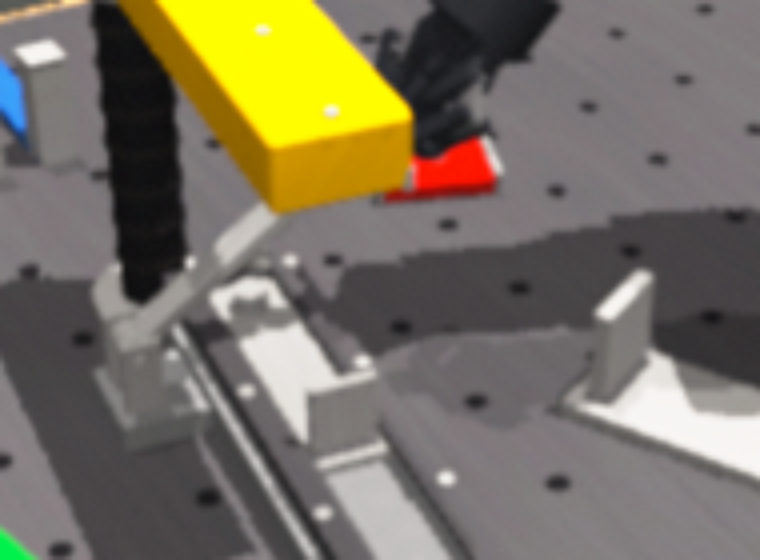

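The bar is now steep and its knob is hidden behind the nozzle. Measuring the angle from depth.

```bash
cat > bar.py <<'E'
from h import *
for n in("scene","wrist"):
    c=cap(n);J=jig(pts(c).reshape(-1,3))
    k=(abs(J[:,1]+.034)<.009)&(J[:,0]>-.012)&(J[:,0]<.062)&(J[:,2]>.07)&(J[:,2]<.22)
    if n=="wrist": k&=(J[:,2]-.06>.3*(.092-J[:,0]))
    q=J[k]
    if len(q)>20:
        a=np.arctan2(q[:,2]-.06,.092-q[:,0]); r=np.hypot(q[:,2]-.06,.092-q[:,0]); th=a-np.arcsin(np.clip(.006/r,-1,1))
        print(n,len(q),"theta pct",np.percentile(th,[10,50,90]).round(3),"fit",np.arctan(-np.polyfit(q[:,0],q[:,2],1)[0]).round(3))
E
python3 bar.py
```

```text
scene 146 theta pct [0.553 0.62  0.644] fit 0.536
wrist 2142 theta pct [0.63  0.633 0.637] fit 0.63
```

```bash
python3 -m inch '{"delta_pos":[[0.004,0,-0.001],[0.008,0,-0.002],[0.011,0,-0.003],[0.011,0,-0.003]],"delta_rot":[[0,0,0],[0,0,0],[0,0,0],[0,0,0]]}'
python3 bar.py
python3 -m inch '{"delta_pos":[[-0.015,0,-0.01],[-0.02,0,-0.05],[-0.02,0,-0.08],[-0.02,0,-0.08],[-0.02,0,-0.08]],"delta_rot":[[0,0,0],[0,0,0],[0,0,0],[0,0,0],[0,0,0]]}' 0.2
python3 bar.py
python3 - <<'E'
from h import *
c=cap("side");print("");J=jig(pts(c).reshape(-1,3))
k=(J[:,2]>.07)&(J[:,2]<.09)&(J[:,1]>.07)&(J[:,1]<.12)&(abs(J[:,0])<.05);print("lug",np.percentile(J[k],[2,50,98],axis=0).round(4))
target([-.003-.002-.064,.095,.080+.0023+.077],40)
E
```

```text
time: 5.7
position: [0.5413, -0.1798, 0.1649]
orientation: [0.022, 0.938, -0.057, 0.341]
ft_force: [-4.3, -0.3, -0.5]
width: -0.001
scene 136 theta pct [0.641 0.683 0.707] fit 0.612
wrist 2077 theta pct [0.69  0.692 0.696] fit 0.691
time: 6.22
position: [0.4765, -0.1724, 0.2161]
orientation: [0.023, 0.937, -0.057, 0.344]
ft_force: [-0.0, 0.2, 0.6]
width: 0.404
scene 143 theta pct [0.519 0.681 0.703] fit 0.586
wrist 797 theta pct [0.692 0.694 0.699] fit 0.689

lug [[-0.0242  0.0892  0.0705]
 [-0.0001  0.0924  0.0855]
 [ 0.0184  0.098   0.0891]]
t 6.3667 jigpos [-0.1362 -0.0333  0.2128] F [ 0.7   0.92 -0.37] w 0.399
 delta_pos [ 0.0172 -0.1284  0.0839] delta_rot [ 0.1  -0.03  0.03]
```

Bar stays at 0.69. On to the lug.

```bash
python3 -m inch '{"delta_pos":[[0.0,-0.04,0.0],[0.01,-0.08,0.02],[0.017,-0.12,0.06],[0.017,-0.128,0.08],[0.017,-0.128,0.084],[0.017,-0.128,0.084]],"delta_rot":[[0,0,0],[0,0,0],[0,0,0],[0,0,0],[0,0,0],[0,0,0]]}' 0
python3 - <<'E'
from h import *
c=cap("wrist");cv2.imwrite("pics/w3.png",c["img"][:,:,::-1])
J=jig(pts(c).reshape(-1,3))
k=(J[:,2]>.083)&(J[:,2]<.094)&(J[:,1]>.07)&(J[:,1]<.12)&(abs(J[:,0])<.03);print("lug top",k.sum(),np.percentile(J[k],[2,50,98],axis=0).round(4))
target([-.003-.002,.095,.0823],40)
E
```

```text
time: 6.87
position: [0.5569, -0.0597, 0.1555]
orientation: [0.02, 0.939, -0.049, 0.339]
ft_force: [-0.0, -0.3, 0.7]
width: 0.5
lug top 1087 [[-0.0259  0.0908  0.0852]
 [-0.0055  0.0946  0.0882]
 [ 0.0171  0.0984  0.0895]]
t 6.9167 jigpos [-0.07    0.0869  0.1567] F [-0.41  0.25  0.13] w 0.499
 delta_pos [ 0.0025 -0.0075  0.0988] delta_rot [-0.32  0.26  0.7 ]
```

View pics/w3.png

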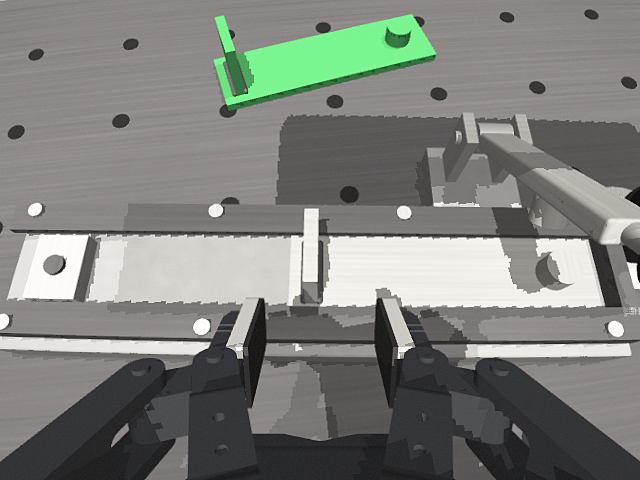

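The wrist view shows the lug at (311,255) between the open pads, the stop at (55,268) and the bar well clear on the right. Moving in.

```bash
python3 -m inch '{"delta_pos":[[0,0,0],[0.002,-0.002,0.03],[0.002,-0.002,0.06],[0.002,-0.002,0.075],[0.002,-0.002,0.075],[0.002,-0.002,0.075]],"delta_rot":[[0,0,0],[0,0,0.5],[0,0,0.5],[0,0,0.5],[0,0,0.5],[0,0,0.5]]}'
python3 - <<'E'
from h import *
target([-.003-.002,.0946,.0823],40)
E
```

```text
time: 7.42
position: [0.6056, -0.0687, 0.1031]
orientation: [0.019, 0.938, -0.053, 0.341]
ft_force: [-0.7, 0.4, 0.8]
width: 0.501
t 7.4167 jigpos [-0.0201  0.0847  0.1031] F [-0.71  0.38  0.83] w 0.501
 delta_pos [-0.0017 -0.0098  0.0257] delta_rot [-0.37  0.04  0.37]
```

```bash
python3 -m inch '{"delta_pos":[[0,-0.01,0],[-0.001,-0.01,0.012],[-0.001,-0.01,0.024],[-0.001,-0.01,0.024],[-0.001,-0.01,0.024]],"delta_rot":[[0,0,0],[0,0,0],[0,0,0],[0,0,0],[0,0,0]]}'
python3 - <<'E'
from h import *
target([-.003-.002,.0946,.0823],40)
E
```

```text
time: 7.83
position: [0.6211, -0.0641, 0.0849]
orientation: [0.018, 0.938, -0.048, 0.342]
ft_force: [0.6, 0.9, -0.2]
width: 0.497
t 7.8333 jigpos [-0.0053  0.0911  0.0849] F [ 0.55  0.91 -0.19] w 0.497
 delta_pos [-0.0014 -0.0035  0.0022] delta_rot [-0.64 -0.04  0.87]
```

```bash
python3 -m inch '{"delta_pos":[[0,-0.003,0.001],[0,-0.003,0.001],[0,-0.003,0.001]],"delta_rot":[[0,0,0],[0,0,0],[0,0,0]]}'
python3 -m inch '{"delta_pos":[[0,0,0],[0,0,0],[0,0,0],[0,0,0],[0,0,0],[0,0,0]],"delta_rot":[[0,0,0],[0,0,0],[0,0,0],[0,0,0],[0,0,0],[0,0,0]]}' 1
python3 - <<'E'
from h import *
target([-.003-.002,.0946,.0823],40)
E
```

```text
time: 8.08
position: [0.6222, -0.0625, 0.084]
orientation: [0.018, 0.938, -0.046, 0.342]
ft_force: [0.4, 0.5, -0.1]
width: 0.497
time: 8.58
position: [0.6223, -0.0626, 0.0834]
orientation: [0.018, 0.938, -0.047, 0.342]
ft_force: [-3.8, 1.7, 4.6]
width: 0.083
t 8.5833 jigpos [-0.0043  0.0928  0.0834] F [-3.76  1.74  4.61] w 0.083
 delta_pos [-0.0012 -0.0018  0.0004] delta_rot [-0.7  -0.03  0.98]
```

```bash
python3 - <<'E'
from h import *
p,r,s=pose(); print(r.inv().apply(RJ[:,1]*.1))
E
```

```text
[ 0.00170931 -0.09997783  0.00122936]
```

```bash
python3 -m inch '{"delta_pos":[[0,-0.005,0],[0,-0.012,0],[0.0003,-0.02,0.0002],[0.0005,-0.03,0.0004],[0.0007,-0.04,0.0005],[0.0009,-0.05,0.0006],[0.001,-0.06,0.0007],[0.0012,-0.07,0.0008]],"delta_rot":[[0,0,0],[0,0,0],[0,0,0],[0,0,0],[0,0,0],[0,0,0],[0,0,0],[0,0,0]]}'
python3 - <<'E'
from h import *
c=cap("side");J=jig(pts(c).reshape(-1,3))
k=(J[:,2]>.05)&(J[:,2]<.086)&(J[:,1]>.07)&(J[:,1]<.22)&(J[:,0]>.012)&(J[:,0]<.03);print("lug",np.percentile(J[k],[5,50,95],axis=0).round(4))
target([-.003-.002,.1628,.0823],40)
p,r,s=pose(); print("Fjig",RJ.T@s["ft_force"],r.inv().apply(RJ[:,1]*.1))
E
```

```text
time: 9.25
position: [0.6275, -0.0324, 0.0835]
orientation: [0.022, 0.939, -0.023, 0.341]
ft_force: [-36.1, -36.8, 35.8]
width: 0.081
lug [[0.0124 0.1151 0.0519]
 [0.0174 0.1222 0.0754]
 [0.0204 0.1322 0.0852]]
t 9.3 jigpos [-0.0028  0.1238  0.0835] F [-26.03 -27.41  26.19] w 0.081
 delta_pos [ 0.0001 -0.0391  0.0003] delta_rot [-1.19 -0.03  3.76]
Fjig [-22.52793962 -30.3477053   26.18759974] [ 0.00655657 -0.09976336  0.0020695 ]
```

```bash
cat > st.py <<'E'
from h import *
target([-.005,.235,.0823],40)
p,r,s=pose(); print("Fjig",(RJ.T@s["ft_force"]).round(1),"jigY in tool*.1",r.inv().apply(RJ[:,1]*.1).round(4))
E
python3 -m inch '{"delta_pos":[[0,0,0],[0,0,0]],"delta_rot":[[0,0,0],[0,0,0]]}'; python3 st.py
```

```text
time: 9.47
position: [0.6276, -0.0319, 0.0835]
orientation: [0.021, 0.939, -0.023, 0.341]
ft_force: [-25.7, -25.0, 24.5]
width: 0.087
t 9.4667 jigpos [-0.0028  0.1238  0.0835] F [-25.67 -25.04  24.47] w 0.087
 delta_pos [ 0.0047 -0.1111  0.002 ] delta_rot [-1.26 -0.04  3.72]
Fjig [-22.5 -28.   24.5] jigY in tool*.1 [ 0.0065 -0.0998  0.0022]
```

```bash
python3 bar.py; python3 - <<'E'
from h import *
a=cap("side")["img"][190:350,180:400];b=cap("wrist")["img"]
im=np.vstack([cv2.resize(a,(480,290)),cv2.resize(b,(480,310))]);cv2.imwrite("pics/c4.png",im[:,:,::-1])
p,r,s=pose();print(s["time"],s["qpos"].round(4),s["joint_efforts"].round(1),s["qd"].round(3),(RJ.T@s["torque"]).round(2))
E
```

```text
scene 140 theta pct [0.518 0.685 0.705] fit 0.558
9.6667 [-0.0363  0.2656 -0.8232 -0.2158 -0.0321  3.1416] [ 18.6 -34.2  30.6  -9.    9.3  -0.9] [-0.001 -0.     0.     0.    -0.    -0.001] [-4.36  1.15 -5.59]
```

View pics/c4.png

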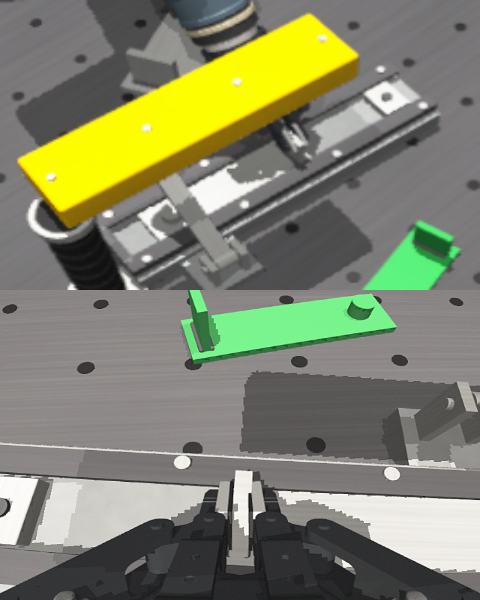

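The side and wrist views (lug pinched at ~(243,510)) show nothing blocking. Joint 6 sits at its limit (3.14), so the arm can't follow with this yaw. I'll release, back off, turn the tool a bit and push the lug from behind with closed fingers.

```bash
python3 -m inch '{"delta_pos":[[0,0,0],[0,0,0],[0,0,0],[0,0,0]],"delta_rot":[[0,0,0],[0,0,0],[0,0,0],[0,0,0]]}' 0
python3 st.py
python3 - <<'E'
from h import *
c=cap("wrist");p,r,s=pose();print("cam in tool",r.inv().apply(-c["R"].T@c["t"]-p),s["qpos"].round(4))
J=jig(pts(c).reshape(-1,3))
k=(J[:,2]>.083)&(J[:,2]<.094)&(J[:,1]>.10)&(J[:,1]<.15)&(J[:,0]<.02)&(J[:,0]>.005);print("lug top",k.sum(),np.percentile(J[k],[5,50,95],axis=0).round(4))
E
```

```text
time: 10.0
position: [0.6298, -0.0252, 0.083]
orientation: [0.015, 0.939, -0.017, 0.342]
ft_force: [-0.4, -0.6, 0.2]
width: 0.498
t 10.0 jigpos [-0.0014  0.1308  0.083 ] F [-0.44 -0.64  0.21] w 0.498
 delta_pos [ 0.0041 -0.1041  0.0022] delta_rot [-2.2  -0.06  4.  ]
Fjig [-0.4 -0.7  0.2] jigY in tool*.1 [ 0.007  -0.0997  0.0038]
cam in tool [ 7.53087124e-02 -9.54399219e-05 -1.20961455e-01] [-0.031   0.2691 -0.8204 -0.2172 -0.0194  3.1405]
lug top 1507 [[0.0058 0.1021 0.0844]
 [0.0109 0.123  0.0882]
 [0.0182 0.1287 0.0921]]
```

```bash
python3 -m inch '{"delta_pos":[[-0.006,0,-0.005],[-0.012,0,-0.01],[-0.018,0,-0.015],[-0.018,0,-0.015],[-0.018,0,-0.015]],"delta_rot":[[3,0,-3.6],[6,0,-7.2],[9,0,-10.7],[9,0,-10.7],[9,0,-10.7]]}' 0
cat > st.py <<'E'
from h import *
p,r,s=pose();M=RJ.T@r.as_matrix()
print("t",s["time"],"jig",jig(p)[0].round(4),"Fjig",(RJ.T@s["ft_force"]).round(1),"head",np.degrees(np.arctan2(M[1,2],M[0,2])).round(2),"q6",s["qpos"][5].round(3),"w",round(s["width"],3))
print("jig x,y,z in tool *.01",(M.T*.01).T.round(5).tolist())
E
python3 st.py
```

```text
time: 10.47
position: [0.6064, -0.025, 0.0831]
orientation: [-0.027, 0.935, 0.095, 0.34]
ft_force: [0.3, -0.4, 0.2]
width: 0.504
t 10.4667 jig [-0.0246  0.1282  0.0831] Fjig [ 0.3 -0.3  0.2] head 17.24 q6 2.874 w 0.504
jig x,y,z in tool *.01 [[0.00726, 0.00313, 0.00612], [0.0025, -0.0095, 0.0019], [0.0064, 0.00015, -0.00768]]
```

```bash
python3 -m inch '{"delta_pos":[[0.001,-0.0038,0.0008],[0.0025,-0.0095,0.0019],[0.005,-0.019,0.0038],[0.0075,-0.0285,0.0057],[0.01,-0.038,0.0076],[0.0125,-0.0475,0.0095],[0.015,-0.057,0.0114],[0.0175,-0.0665,0.0133]],"delta_rot":[[0,0,0],[0,0,0],[0,0,0],[0,0,0],[0,0,0],[0,0,0],[0,0,0],[0,0,0]]}'
python3 st.py
cat > lug.py <<'E'
from h import *
for n in("side","scene"):
    c=cap(n);J=jig(pts(c).reshape(-1,3))
    k=(J[:,2]>.055)&(J[:,2]<.086)&(J[:,1]>.1)&(J[:,1]<.26)&(J[:,0]>-.0)&(J[:,0]<.03);print(n,k.sum(),"lug",np.percentile(J[k],[3,50,97],axis=0).round(4).tolist()) if k.any() else 0
E
python3 lug.py
```

```text
time: 11.13
position: [0.6146, 0.0464, 0.0831]
orientation: [-0.027, 0.935, 0.097, 0.34]
ft_force: [-1.1, -4.0, 1.4]
width: 0.499
t 11.1333 jig [-0.0251  0.2001  0.0831] Fjig [-0.6 -4.1  1.4] head 17.4 q6 3.001 w 0.499
jig x,y,z in tool *.01 [[0.00725, 0.00316, 0.00611], [0.00252, -0.00949, 0.00192], [0.0064, 0.00015, -0.00768]]
side 57 lug [[0.0008, 0.1804, 0.0558], [0.0124, 0.1863, 0.0729], [0.0196, 0.1929, 0.085]]
scene 91 lug [[0.0007, 0.1905, 0.0555], [0.0109, 0.1973, 0.0702], [0.0188, 0.1996, 0.0848]]
```

```bash
python3 -m inch '{"delta_pos":[[0.0018,-0.0066,0.0013],[0.0035,-0.0133,0.0027],[0.0053,-0.02,0.004],[0.007,-0.0266,0.0053],[0.0083,-0.0313,0.0063],[0.0083,-0.0313,0.0063]],"delta_rot":[[0,0,0],[0,0,0],[0,0,0],[0,0,0],[0,0,0],[0,0,0]]}'
python3 st.py; python3 lug.py
```

```text
time: 11.73
position: [0.6185, 0.0792, 0.0831]
orientation: [-0.028, 0.935, 0.097, 0.34]
ft_force: [0.3, -0.7, -0.2]
width: 0.5
t 11.7333 jig [-0.0252  0.2331  0.0831] Fjig [ 0.4 -0.7 -0.2] head 17.53 q6 3.056 w 0.5
jig x,y,z in tool *.01 [[0.00725, 0.00318, 0.00611], [0.00253, -0.00948, 0.00193], [0.0064, 0.00014, -0.00768]]
side 56 lug [[0.0007, 0.217, 0.0562], [0.0119, 0.2199, 0.0751], [0.0191, 0.2264, 0.0857]]
scene 93 lug [[0.0012, 0.2202, 0.0571], [0.0113, 0.2277, 0.0711], [0.0189, 0.2304, 0.0854]]
```

```bash
python3 -m inch '{"delta_pos":[[0.0003,-0.001,0.0002],[0.0005,-0.0019,0.0004],[0.0008,-0.0029,0.0006],[0.001,-0.0038,0.0008],[0.0013,-0.0048,0.001],[0.0015,-0.0057,0.0012],[0.0018,-0.0067,0.0013],[0.0018,-0.0067,0.0013]],"delta_rot":[[0,0,0],[0,0,0],[0,0,0],[0,0,0],[0,0,0],[0,0,0],[0,0,0],[0,0,0]]}'
python3 st.py
```

```text
time: 12.5
position: [0.6193, 0.085, 0.0831]
orientation: [-0.027, 0.935, 0.097, 0.339]
ft_force: [-0.4, -3.2, -0.7]
width: 0.498
t 12.5 jig [-0.0252  0.2389  0.0831] Fjig [ 0.  -3.2 -0.7] head 17.4 q6 3.068 w 0.498
jig x,y,z in tool *.01 [[0.00726, 0.00316, 0.00611], [0.00252, -0.00949, 0.00192], [0.0064, 0.00015, -0.00768]]
```

```bash
python3 -m inch '{"delta_pos":[[0.0001,-0.0005,0.0001],[0.0003,-0.001,0.0002],[0.0004,-0.0014,0.0003],[0.0005,-0.0019,0.0004]],"delta_rot":[[0,0,0],[0,0,0],[0,0,0],[0,0,0]]}'
python3 st.py
```

```text
time: 12.83
position: [0.6195, 0.087, 0.0831]
orientation: [-0.027, 0.935, 0.097, 0.34]
ft_force: [-0.2, -3.2, 0.3]
width: 0.5
t 12.8333 jig [-0.0251  0.2409  0.0831] Fjig [ 0.1 -3.2  0.3] head 17.4 q6 3.071 w 0.5
jig x,y,z in tool *.01 [[0.00726, 0.00316, 0.00611], [0.00252, -0.00949, 0.00191], [0.0064, 0.00015, -0.00768]]
```

```bash
python3 -m inch '{"delta_pos":[[0.0001,-0.0005,0.0001],[0.0003,-0.001,0.0002],[0.0004,-0.0014,0.0003]],"delta_rot":[[0,0,0],[0,0,0],[0,0,0]]}'
python3 st.py | head -1
```

```text
time: 13.08
position: [0.6197, 0.0884, 0.0831]
orientation: [-0.027, 0.935, 0.097, 0.34]
ft_force: [-0.7, -3.8, -0.5]
width: 0.501
t 13.0833 jig [-0.0251  0.2424  0.0831] Fjig [-0.3 -3.8 -0.5] head 17.4 q6 3.074 w 0.501
```

```bash
python3 -m inch '{"delta_pos":[[0.0001,-0.0005,0.0001],[0.0003,-0.001,0.0002]],"delta_rot":[[0,0,0],[0,0,0]]}'
python3 st.py | head -1
```

```text
time: 13.25
position: [0.6199, 0.0895, 0.0831]
orientation: [-0.027, 0.935, 0.097, 0.34]
ft_force: [-1.3, -3.0, -0.6]
width: 0.496
t 13.25 jig [-0.0251  0.2435  0.0831] Fjig [-0.9 -3.2 -0.6] head 17.4 q6 3.075 w 0.496
```

```bash
python3 -m inch '{"delta_pos":[[0.0001,-0.0005,0.0001],[0.0003,-0.001,0.0002]],"delta_rot":[[0,0,0],[0,0,0]]}'
python3 st.py | head -1
```

```text
time: 13.42
position: [0.62, 0.0906, 0.0831]
orientation: [-0.027, 0.935, 0.097, 0.339]
ft_force: [-0.6, -3.9, -0.5]
width: 0.502
t 13.4167 jig [-0.0251  0.2445  0.0831] Fjig [-0.1 -4.  -0.5] head 17.4 q6 3.077 w 0.502
```

```bash
python3 -m inch '{"delta_pos":[[0.0001,-0.0005,0.0001],[0.0003,-0.001,0.0002]],"delta_rot":[[0,0,0],[0,0,0]]}'
python3 st.py | head -1; python3 lug.py
```

```text
time: 13.58
position: [0.6201, 0.0916, 0.0831]
orientation: [-0.027, 0.935, 0.097, 0.339]
ft_force: [-0.3, -3.8, 0.3]
width: 0.5
t 13.5833 jig [-0.0251  0.2456  0.0831] Fjig [ 0.1 -3.8  0.3] head 17.4 q6 3.079 w 0.5
side 51 lug [[0.0006, 0.2276, 0.0562], [0.0117, 0.2319, 0.0732], [0.0197, 0.2385, 0.0855]]
scene 98 lug [[0.0011, 0.2313, 0.0567], [0.012, 0.2401, 0.0717], [0.0193, 0.2426, 0.085]]
```

```bash
python3 -m inch '{"delta_pos":[[0.0001,-0.0005,0.0001],[0.0003,-0.001,0.0002]],"delta_rot":[[0,0,0],[0,0,0]]}'
python3 st.py | head -1
```

```text
time: 13.85
position: [0.6202, 0.092, 0.083]
orientation: [-0.026, 0.935, 0.096, 0.339]
ft_force: [-2.5, -7.5, 0.6]
width: 0.501
t 13.85 jig [-0.025  0.246  0.083] Fjig [-1.6 -7.7  0.6] head 17.27 q6 3.081 w 0.501
```

```bash
python3 -m inch '{"delta_pos":[[0.0001,-0.0005,0.0001],[0.0003,-0.001,0.0002]],"delta_rot":[[0,0,0],[0,0,0]]}'
python3 st.py | head -1
```

```text
time: 14.02
position: [0.6203, 0.0923, 0.083]
orientation: [-0.026, 0.935, 0.096, 0.339]
ft_force: [-2.6, -12.6, 2.2]
width: 0.504
t 14.0167 jig [-0.025   0.2463  0.083 ] Fjig [ -1.1 -12.9   2.2] head 17.1 q6 3.083 w 0.504
```

```bash
python3 -m inch '{"delta_pos":[[0.0001,-0.0005,0.0001],[0.0003,-0.001,0.0002]],"delta_rot":[[0,0,0],[0,0,0]]}'
python3 st.py | head -1
```

```text
time: 14.18
position: [0.6203, 0.0925, 0.0829]
orientation: [-0.025, 0.936, 0.095, 0.339]
ft_force: [-4.4, -15.6, 2.4]
width: 0.504
t 14.1833 jig [-0.025   0.2465  0.0829] Fjig [ -2.5 -16.    2.4] head 16.94 q6 3.084 w 0.504
```

Touch felt; at 16 N total (~12 N on the stop). Holding 0.67 s, then backing away.

```bash
python3 -m inch '{"delta_pos":[[0,0,0],[0,0,0],[0,0,0],[0,0,0],[0,0,0],[0,0,0],[0,0,0],[0,0,0]],"delta_rot":[[0,0,0],[0,0,0],[0,0,0],[0,0,0],[0,0,0],[0,0,0],[0,0,0],[0,0,0]]}'
python3 st.py
python3 -m inch '{"delta_pos":[[-0.0005,0.0019,-0.0004],[-0.001,0.0038,-0.0008],[-0.0015,0.0057,-0.0012],[-0.002,0.0075,-0.0015],[-0.0025,0.0095,-0.0019],[-0.0025,0.0095,-0.0019]],"delta_rot":[[0,0,0],[0,0,0],[0,0,0],[0,0,0],[0,0,0],[0,0,0]]}'
python3 st.py;python3 lug.py
```

```text
time: 14.85
position: [0.6203, 0.0924, 0.0829]
orientation: [-0.025, 0.936, 0.095, 0.339]
ft_force: [-3.2, -13.7, 2.8]
width: 0.5
t 14.85 jig [-0.025   0.2464  0.0829] Fjig [ -1.5 -14.    2.8] head 16.94 q6 3.084 w 0.5
jig x,y,z in tool *.01 [[0.00727, 0.00312, 0.00612], [0.00251, -0.0095, 0.00186], [0.00639, 0.00018, -0.00769]]
time: 15.35
position: [0.6195, 0.0847, 0.0833]
orientation: [-0.027, 0.935, 0.097, 0.34]
ft_force: [0.0, -0.0, -0.1]
width: 0.5
t 15.35 jig [-0.0248  0.2387  0.0833] Fjig [ 0.  -0.  -0.1] head 17.42 q6 3.067 w 0.5
jig x,y,z in tool *.01 [[0.00725, 0.00316, 0.00611], [0.00252, -0.00949, 0.00192], [0.00641, 0.00015, -0.00768]]
side 51 lug [[0.0016, 0.2253, 0.057], [0.0111, 0.2318, 0.0728], [0.0198, 0.2382, 0.0856]]
scene 98 lug [[0.0003, 0.2322, 0.057], [0.0114, 0.2401, 0.0723], [0.0191, 0.2428, 0.0851]]
```

```bash
python3 -m inch '{"delta_pos":[[0,0,-0.02],[0,0,-0.04],[0,0,-0.06],[0,0,-0.09],[0,0,-0.12],[0,0,-0.12],[0,0,-0.12]],"delta_rot":[[0,0,0],[0,0,0],[0,0,0],[0,0,0],[0,0,0],[0,0,0],[0,0,0]]}'
python3 st.py | head -1;python3 lug.py;python3 bar.py
python3 - <<'E'
from h import *
a=cap("scene")["img"][130:320,200:400];b=cap("wrist")["img"]
cv2.imwrite("pics/c5.png",np.vstack([cv2.resize(a,(400,300)),cv2.resize(b,(400,300))])[:,:,::-1])
E
```

```text
time: 16.03
position: [0.5443, 0.0709, 0.1775]
orientation: [-0.027, 0.935, 0.097, 0.341]
ft_force: [0.0, 0.1, 0.3]
width: 0.499
t 16.0333 jig [-0.0978  0.2159  0.1775] Fjig [0.  0.1 0.3] head 17.38 q6 3.057 w 0.499
side 56 lug [[0.0014, 0.2296, 0.0562], [0.0134, 0.2319, 0.0694], [0.02, 0.2381, 0.0845]]
scene 94 lug [[0.0019, 0.2326, 0.056], [0.0118, 0.2398, 0.0702], [0.019, 0.2427, 0.0849]]
scene 145 theta pct [0.52  0.681 0.708] fit 0.553
```

View pics/c5.png

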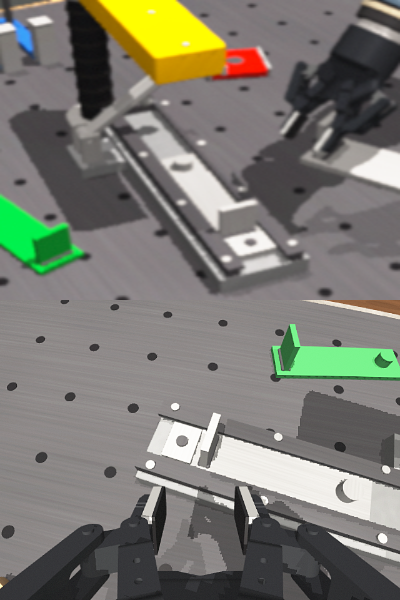

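The view shows the bracket flush against the stop (wrist (205,440)) and the bar up (scene (125,100)). The gripper is clear at 0 N.

```bash
python3 -c "
from h import *
print(workorder.finish_job())"
```

```text
the job is handed in; nothing more can be done
None
```

I swung the hold-down bar right up, slid the bracket along to the stop and pressed it home. I handed the job in at about 16 s of the 51 s allowed; no verdict is reported.

**How it went**
- **Bar:** My first grip on the knob slipped off at about 0.33 rad. I lifted the bar from below with closed fingers instead, to about 0.69 rad, and it stayed there.
- **Slide:** I pinched the lug and pulled it about 30 mm, until joint 6 reached its range limit (it read 3.1416). I let go, turned the tool about 17° and pushed the lug from behind with one finger.
- **Press:** The bracket touched the stop at a creep. I held a push of 14–16 N, of which roughly 10–12 N reached the stop after sliding friction, for about 0.7 s, then backed off.

**Last checks**
- **Bracket:** It had not moved between releasing it and the last look, with the lug at about y = 0.235 m in the jig frame. The measured stop face and the touch I felt agree with that.
- **Bar:** The scene camera's median reading was 0.68 rad. Its straight-line fit gave 0.55, but it read low in the same way (0.61) when the wrist camera showed 0.69, so I trusted the median. The wrist camera could not see the bar at the very end.
- **Clearances:** Force on the tool was about 0 N. I saw no contact with the nozzle or the magnet. The hammer and brush were well away from the arm's path, but I did not re-measure any of the three tools.

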